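# Put away the chess club's strays

### The job

Sort the mixed handful on the shelf into its holders: stand the two knights upright in the partitioned tray, one in the middle of each bay; pile the two draughts discs neatly, one flat on the other, in the middle of the round dish; and lay the key flat in the middle of the plain low tray, along its length. Leave the pencil pot and the magnifier where they are, and let go of everything.

Things in the scene. Friction and masses are not known exactly. Their poses are not given: they have to be found in the camera images.
- knight_a: loose walnut chess knight (one of two alike), upright: round foot 36 mm across, neck and horse's head with flat parallel sides 20 mm apart, 67 mm tall, about 50 g. Origin: centre of its underside. z up; x is the way the snout points; y is square to the flat sides, which run from 16 to 58 mm above the origin (grip across y)
- knight_b: loose walnut chess knight (one of two alike), upright: round foot 36 mm across, neck and horse's head with flat parallel sides 20 mm apart, 67 mm tall, about 50 g. Origin: centre of its underside. z up; x is the way the snout points; y is square to the flat sides, which run from 16 to 58 mm above the origin (grip across y)
- disc_a: loose draughts disc of red-stained bone (one of two alike), lying flat, 38 mm across, 12 mm thick. Origin: centre of its underside; z up. About 25 g
- disc_b: loose draughts disc of red-stained bone (one of two alike), lying flat, 38 mm across, 12 mm thick. Origin: centre of its underside; z up. About 25 g
- key: loose iron cabinet key lying flat, 79 mm long, 8 mm thick, about 45 g. Origin: under the axis of the round shank (8 mm diameter, bare from 10 mm behind to 20 mm ahead of the origin: grip there). x runs along the shank to its tip, 38 mm ahead; the flat bit sticks out 17 mm to +y at 22 to 37 mm; the ring bow, 28 mm across, ends 41 mm behind. z up
- knight_tray: wooden tray fixed to the shelf, the tallest of the three holders and the only one with a partition: 90 mm (x) by 165 mm (y), 22 mm high, walls and floor 5 mm thick. The partition (5 mm thick, lying along x at y = 0) parts it into two bays, each 80 by 75 mm inside, with centres at y = -40 mm and y = +40 mm. Origin: centre of its underside (inner floor 5 mm above); z up
- disc_dish: round shallow wooden dish fixed to the shelf, 100 mm across the rim, 9 mm high, wall 4 mm, flat inner floor about 84 mm across and 4 mm above the shelf. Origin: centre of its underside; z up
- key_tray: undivided low wooden tray fixed to the shelf, 76 mm (x) by 160 mm (y, its long side), 14 mm high, walls and floor 5 mm thick (inside 66 by 150 mm). Origin: centre of its underside (inner floor 5 mm above); z up
- pencil_pot: bystander: blue-glazed ceramic pot, 76 mm across, 85 mm high, with pencils standing out to about 135 mm; loose, not to be disturbed. Origin: centre of its underside
- magnifier: bystander: round magnifier lying flat, brass rim 76 mm across centred 48 mm along +x from the origin, horn handle along -x ending 92 mm behind the origin, 14 mm thick; loose, not to be disturbed. Origin: on the underside, at the handle's side of the rim
Things that resemble listed ones, but are neither listed nor needed, are in the scene too. Leave any blue look-alike of the knight_b alone.

How it is judged:
At the end, for the whole second after the job is handed in: A knight upright in each bay, on the floor, within 24 mm of the bay centre each way; discs flat, one on the dish floor within 20 mm of its centre, the other on it within 10 mm; key flat in the low tray within 22 mm across, 38 mm along and 0.4 rad of its long axis; all at rest and released (((x of knight_a in the frame of knight_tray between -0.024 and 0.024 m and y of knight_a in the frame of knight_tray between -0.064 and -0.016 m and x of knight_b in the frame of knight_tray between -0.024 and 0.024 m and y of knight_b in the frame of knight_tray between 0.016 and 0.064 m) or (x of knight_b in the frame of knight_tray between -0.024 and 0.024 m and y of knight_b in the frame of knight_tray between -0.064 and -0.016 m and x of knight_a in the frame of knight_tray between -0.024 and 0.024 m and y of knight_a in the frame of knight_tray between 0.016 and 0.064 m)) and angle between each of knight_a, knight_b, disc_a, disc_b, key's own z axis and vertical below 0.12 rad and z of knight_a in the frame of knight_tray between 0.001 and 0.009 m and z of knight_b in the frame of knight_tray between 0.001 and 0.009 m and ((z of disc_a in the frame of disc_dish between 0 and 0.008 m and z of disc_b in the frame of disc_dish between 0.012 and 0.02 m and horizontal distance between disc_a and disc_dish below 0.02 m) or (z of disc_b in the frame of disc_dish between 0 and 0.008 m and z of disc_a in the frame of disc_dish between 0.012 and 0.02 m and horizontal distance between disc_b and disc_dish below 0.02 m)) and horizontal distance between disc_a and disc_b below 0.01 m and x of key in the frame of key_tray between -0.022 and 0.022 m and y of key in the frame of key_tray between -0.038 and 0.038 m and z of key in the frame of key_tray between 0.001 and 0.009 m and angle between the x axis of key and the y axis of key_tray, either way round below 0.4 rad and linear speed of each of knight_a, knight_b, disc_a, disc_b, key below 0.02 m/s and angular speed of each of knight_a, knight_b, disc_a, disc_b, key below 0.3 rad/s); the robot touches nothing.
It fails at once if the pencil pot is shifted by more than 25 mm or tipped (distance of pencil_pot from where it was at the start of the episode above 0.025 m or angle between pencil_pot's own z axis and vertical above 0.3 rad).
It fails at once if the magnifier is shifted by more than 25 mm (distance of magnifier from where it was at the start of the episode above 0.025 m).
It also fails if it takes over 112 s, if anything falls off the work surface, if the arm or the gripper's body presses on something with over 40 N, if the wrist force passes 120 N, or if a joint passes its speed limit or range.

### The arm

A 7-joint arm with a two-finger parallel gripper is mounted at the origin on the work surface. World frame = base frame: x ahead of the robot, y to its left, z up, the work surface at z = 0. Lengths are in m, angles in rad, forces in N, time in s.
With the tool pointing down it reaches from about 0.425 to 0.825 m from the base axis. Payload 3.6 kg.
Tool frame: the origin (TCP) lies where the fingers leave the gripper's body, on its centre line; the fingertips stand 73 mm ahead of it and the grasp point (between the pads) lies 54 mm ahead of it; z points along the fingers, y is the line along which they close (so a half turn about z gives the same grasp; the last joint's range is limited). The gripper opens to 85 mm and grips with 20 to 120 N. Pads are 22 mm wide; open, the fingers measure 114 mm over their backs; the gripper's body (76 mm by 85 mm) begins 54 mm behind the grasp point. The pads swing forward as they close: fully open they stand 13 mm farther back than shut.
Start: joints at [1.274, 0.615, -0.013, 1.423, 0.008, 1.103, -0.04], TCP at [0.174, -0.626, 0.304] pointing down, gripper open.
Joint ranges: [-3.12, 3.12], [-0.3, 2.06], [-1.34, 1.32], [0.26, 2.42], [-1.36, 4.5], [0.01, 1.98], [-2.84, 2.84]. Speed limits (rad/s): [2.79, 2.79, 3.14, 3.14, 3.14, 3.14, 3.14].

### API

Orientations are given as a unit quaternion [x, y, z, w].
In Python, from station import arm, snapshot, camera_info, ticket gives the robot as it stands. Calls block until the motion is done:
- arm.movep(position, orientation): joint-space move of the TCP to a pose.
- arm.line_to(position, velocity=0.15, ori=None): straight line of the TCP; ori=None keeps the orientation; velocity is the mean speed in m/s.
- arm.move_j(angles): joint-space move.
- arm.move_gripper(opening, effort=None): opening from 0.0 (shut) to 1.0 (fully open); effort is the grip in N (None keeps the last); returns when the fingers have stopped.
- arm.pause(seconds).
- arm.ik(position, orientation): joint angles nearest the present ones, or None.
- snapshot(name): name is "side" or "top" or "wrist"; returns the picture (480x640x3 uint8, blue, green, red); there is no depth.
- camera_info(name): a dict with "fx", "fy", "cx", "cy" (pixels), "R" (3x3) and "t" (3): a world point X has camera coordinates R X + t; the wrist camera has in their place "T_tool_cam" (4x4, takes a point from camera to tool coordinates, whose origin is the TCP and whose axes are the flange's). Camera axes: x right, y down, z forward; pixel columns grow to the right and rows downward; lengths in m; the calibration is good to about 2 mm. A picture is of the moment at which its call begins: read the wrist's pose just before it. camera_info takes no time and is no camera call.
A pose or a line that the arm cannot do raises arm.MotionError and nothing moves.
- ticket.finish_job(): hands the job in; it is judged then, once.
Readings, each from a call of its own:
- arm.read_time(): time.
- arm.read_joint_positions(): joint angles.
- arm.read_dq(): joint speeds.
- arm.read_effort(): joint torques, N m.
- arm.read_tool_pos(): TCP position.
- arm.read_eef_rot(): TCP orientation.
- arm.read_ft_force(): force on the tool from outside, world axes, zero at the start.
- arm.read_wrist_torque(): the same for the moment, N m.
- arm.read_opening(): opening from 0.0 (shut) to 1.0 (fully open).
- arm.read_finger_force(): force on a finger pad.
Only numpy, scipy, OpenCV 4.12 (cv2) and the standard library are available. Lean on these libraries where they do the work, as an engineer would, in place of code of your own. Each camera call takes 0.05 s, during which the arm holds its last target. There are 200 camera calls.

## Working session

There is one attempt and no reset: what is moved stays moved. The work goes in short steps, each a Python script; the robot and the scene stay as the last script left them, time stands still between calls to the robot, and variables do not carry over. Pictures are saved under pics/ and viewed, at most 14 in all, crops included, and the job is handed in when it is done.

```bash
ls; mkdir -p pics; python3 - <<'E'
from station import arm, snapshot, camera_info
import cv2,numpy as np
for n in ("top","side","wrist"):
    cv2.imwrite(f"pics/{n}0.png",snapshot(n)); c=camera_info(n); print(n,{k:np.round(v,4).tolist() for k,v in c.items()})
print(arm.read_eef_rot(),arm.read_time())
E
```

```text
pics
top {'fx': 518.9414, 'fy': 518.9414, 'cx': 327.2807, 'cy': 241.5731, 'R': [[0.0201, -0.9997, -0.0128], [-0.9853, -0.0176, -0.17], [0.1697, 0.016, -0.9854]], 't': [0.0049, 0.5372, 1.1268]}
side {'fx': 592.7358, 'fy': 592.7358, 'cx': 316.6486, 'cy': 241.6069, 'R': [[-0.7799, -0.6258, -0.0124], [-0.4619, 0.5888, -0.6633], [0.4224, -0.5116, -0.7483]], 't': [0.4117, 0.2765, 1.0996]}
wrist {'fx': 423.9615, 'fy': 423.9615, 'cx': 319.9526, 'cy': 248.0229, 'T_tool_cam': [[0.0002, -0.9493, -0.3145, 0.0796], [1.0, 0.0002, 0.0001, -0.0008], [-0.0001, -0.3145, 0.9493, -0.0697], [0.0, 0.0, 0.0, 1.0]]}
[ 9.90842432e-01  1.35019499e-01 -1.62094283e-04 -9.92143018e-04] 0.15
```

View pics/top0.png

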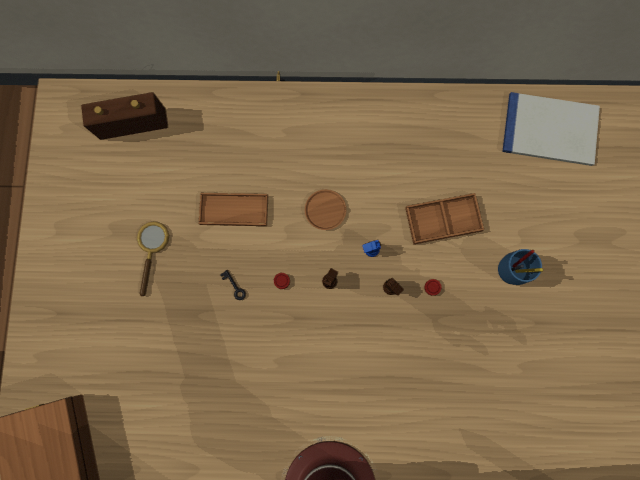

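View pics/side0.png

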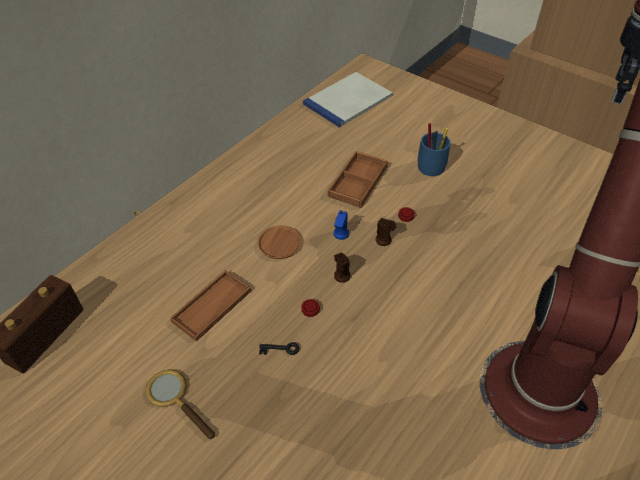

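The top view shows: knights, dark at (330,278) and (393,287), with the blue look-alike at (372,248) to be left alone. The red discs are at (282,281) and (432,287), and the key is at (233,285). Of the holders, the plain tray is at (234,209), the dish at (326,210) and the partitioned tray at (444,219). The pot is at (520,267) and the magnifier at (150,255).

Next are rough positions, then close wrist views.

```bash
cat > h.py <<'E'
from station import arm, snapshot, camera_info, ticket
import cv2, numpy as np
from scipy.spatial.transform import Rotation as Ro
def quat(yaw):  # tool pointing down, tool x at yaw
    return (Ro.from_euler('z',yaw)*Ro.from_euler('x',np.pi)).as_quat()
def cam(n, pose=None):
    c=camera_info(n); K=np.array([[c['fx'],0,c['cx']],[0,c['fy'],c['cy']],[0,0,1]])
    if n=='wrist':
        p,q=pose; T=np.eye(4); T[:3,:3]=Ro.from_quat(q).as_matrix(); T[:3,3]=p
        W=np.linalg.inv(T@np.array(c['T_tool_cam'])); return K,W[:3,:3],W[:3,3]
    return K,np.array(c['R']),np.array(c['t'])
def pose(): return arm.read_tool_pos(),arm.read_eef_rot()
def ray(C,px,z):
    K,R,t=C; px=np.atleast_2d(px).astype(float)
    d=(R.T@np.linalg.solve(K,np.c_[px,np.ones(len(px))].T)).T; o=-R.T@t
    return (o+d*((z-o[2])/d[:,2])[:,None])[:,:2]
def proj(C,X):
    K,R,t=C; x=K@(R@np.asarray(X,float)+t); return x[:2]/x[2]
def shot(name):
    p=pose(); im=snapshot('wrist'); cv2.imwrite(f'pics/{name}.png',im)
    np.savez(f'pics/{name}.npz',p=p[0],q=p[1]); return im,cam('wrist',p)
def load(name):
    d=np.load(f'pics/{name}.npz'); return cv2.imread(f'pics/{name}.png'),cam('wrist',(d['p'],d['q']))
E
python3 - <<'E'
from h import *
C=cam('top')
for n,px,z in [('kn1',(330,279),.03),('kn2',(393,287),.03),('blue',(372,248),.03),('d1',(282,281),.012),('d2',(432.5,287.5),.012),('key',(233,285),.004),('ktray',(234,209),.014),('dish',(326.5,210),.009),('ntray',(444,219),.022),('pot',(520,267),.05)]:
    print(n,ray(C,px,z).round(3))
for y in (.2,.0,-.15):
    print(y,[ (x,arm.ik([x,y,.4],quat(np.pi)) is not None,arm.ik([x,y,.4],quat(0)) is not None) for x in (.5,.55,.6,.65)])
E
```

```text
kn1 [[0.454 0.007]]
kn2 [[ 0.439 -0.135]]
blue [[ 0.527 -0.087]]
d1 [[0.449 0.118]]
d2 [[ 0.441 -0.227]]
key [[0.438 0.232]]
ktray [[0.616 0.237]]
dish [[0.619 0.019]]
ntray [[ 0.599 -0.254]]
pot [[ 0.487 -0.414]]
0.2 [(0.5, True, True), (0.55, True, True), (0.6, True, True), (0.65, True, True)]
0.0 [(0.5, True, True), (0.55, True, True), (0.6, True, True), (0.65, True, True)]
-0.15 [(0.5, True, True), (0.55, True, True), (0.6, True, True), (0.65, True, True)]
```

```bash
python3 - <<'E'
from h import *
for n,y in (('wR',-.17),('wL',.13)):
    arm.movep([.58,y,.36],quat(0)); shot(n)
print(arm.read_time())
E
```

```text
3.5917
```

View pics/wR.png

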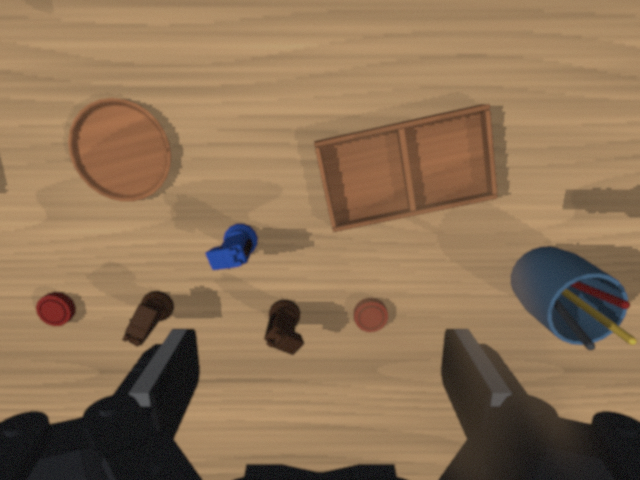

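View pics/wL.png

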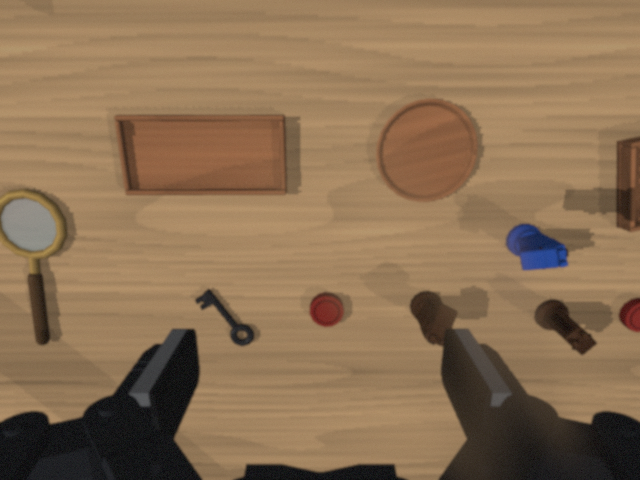

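The right wrist view shows the dish (122,150), partitioned tray (407,168), discs (56,309) and (371,314), and dark knights (150,315) and (284,325). The blue decoy is at (235,247). The left view shows the key tray (203,154), the key (227,318, bow at (241,335), bit at (207,298)) and the magnifier at far left, clear.

Next, a close view from right above the two knights to confirm them and read their yaw.

```bash
python3 - <<'E'
from h import *
arm.movep([.53,-.064,.26],quat(np.pi)); im,C=shot('wK')
print(arm.read_time(), [proj(C,[x,y,.03]).round() for x,y in ((.454,.007),(.439,-.135),(.527,-.087))])
cv2.imwrite('pics/wKc.png',cv2.resize(im[0:300],None,fx=1.25,fy=1.25))
E
```

```text
6.025 [array([424., 117.]), array([212.,  93.]), array([288., 222.])]
```

View pics/wKc.png

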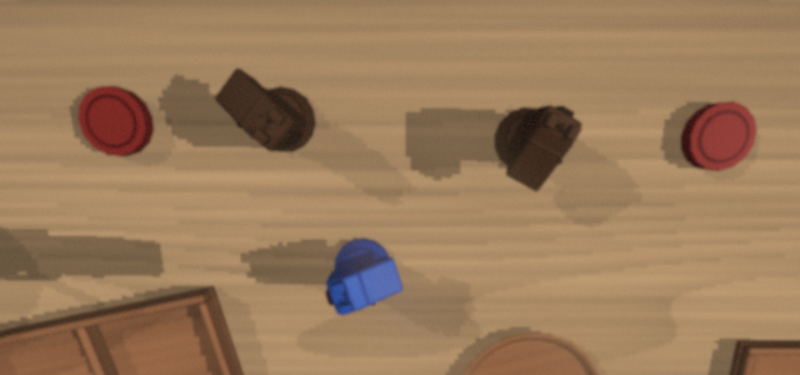

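Both dark walnut knights are confirmed, with crop feet near (285,120) and (525,139), snout edges visible and the blue one separate at (365,275). Next I'll measure everything.

```bash
cat > meas.py <<'E'
from h import *
K,CK=load('wK'); R,CR=load('wR'); L,CL=load('wL')
def red(im,C,nm):
    h=cv2.cvtColor(im,cv2.COLOR_BGR2HSV)
    m=(((h[...,0]<6)|(h[...,0]>172))&(h[...,1]>150)&(h[...,2]>50)).astype(np.uint8)
    for c in cv2.findContours(m,cv2.RETR_EXTERNAL,cv2.CHAIN_APPROX_NONE)[0]:
        if cv2.contourArea(c)>250:
            (p,r)=cv2.minEnclosingCircle(c); print(nm,np.round(p),round(r,1),ray(C,p,.007).round(4))
red(K,CK,'discK'); red(L,CL,'discL'); red(R,CR,'discR')
s=1/1.25
a=lambda *p: np.array(p,float)*s
for nm,f,e in (('kn2',(285,120),[((267,140),(216,100)),((285,103),(240,68))]),('kn1',(525,139),[((548,112),(506,177)),((580,128),(537,190))])):
    g=[ray(CK,a(*q),.058) for q in e]
    print(nm,'foot',ray(CK,a(f),.008).round(4),'yaws',[np.arctan2(*(q[1]-q[0])[::-1]).round(3) for q in g],'headcentre',np.mean(g,axis=(0,1)).round(4))
def tray(C,px,z,nm):
    w=ray(C,px,z); (c,d,an)=cv2.minAreaRect((w*1000).astype(np.float32)); print(nm,np.round(c,1),np.round(d,1),an,w.round(3).tolist())
tray(CR,[(316,143),(488,106),(497,195),(334,229)],.022,'ntray')
tray(CL,[(117,116),(284,115),(285,192),(127,193)],.014,'ktray')
tray(CR,[(70,149),(171,149),(121,98),(121,200)],.009,'dishR'); tray(CL,[(378,150),(476,150),(428,100),(428,200)],.009,'dishL')
m=np.zeros(L.shape[:2],np.uint8); m[280:352,190:262]=(L[280:352,190:262].max(2)<75)
c=max(cv2.findContours(m,cv2.RETR_EXTERNAL,cv2.CHAIN_APPROX_NONE)[0],key=cv2.contourArea)[:,0]
w=ray(CL,c,.004); print('key',cv2.contourArea(c)); tray(CL,c,.004,'keyrect') if 0 else print(cv2.minAreaRect((w*1000).astype(np.float32)))
cv2.imwrite('pics/keyc.png',np.hstack([cv2.resize(L[275:355,180:270],None,fx=4,fy=4),cv2.resize(cv2.cvtColor(m*255,cv2.COLOR_GRAY2BGR)[275:355,180:270],None,fx=4,fy=4)]))
E
python3 meas.py
```

```text
discK [575. 108.] 30.2 [[0.4483 0.1207]]
discK [92. 96.] 30.5 [[ 0.4397 -0.2266]]
discL [636. 314.] 15.8 [[ 0.4443 -0.2232]]
discL [326. 310.] 16.1 [[0.4519 0.1201]]
discR [ 55. 308.] 18.2 [[0.4531 0.1196]]
discR [601. 296.] 29.0 [[ 0.4666 -0.4784]]
kn2 foot [[ 0.44   -0.1292]] yaws [np.float64(-2.241), np.float64(-2.223)] headcentre [ 0.4337 -0.1342]
kn1 foot [[0.4504 0.0088]] yaws [np.float64(-0.542), np.float64(-0.56)] headcentre [0.4563 0.0066]
ntray [ 605.5 -256.4] [ 85.4 161.8] 12.105649948120117 [[0.63, -0.169], [0.663, -0.326], [0.581, -0.344], [0.547, -0.186]]
ktray [620.1 238.4] [ 72.7 157.6] 0.13090796768665314 [[0.656, 0.316], [0.657, 0.16], [0.584, 0.161], [0.584, 0.317]]
dishR [623.1  20.2] [65.5 75. ] 39.82877731323242 [[0.624, 0.07], [0.624, -0.028], [0.671, 0.014], [0.574, 0.028]]
dishL [622.8  21.2] [72.  65.2] 46.608734130859375 [[0.624, 0.07], [0.624, -0.025], [0.67, 0.025], [0.574, 0.017]]
key 695.0
((439.9316101074219, 231.27398681640625), (76.91806030273438, 26.096778869628906), 39.05082702636719)
```

View pics/keyc.png

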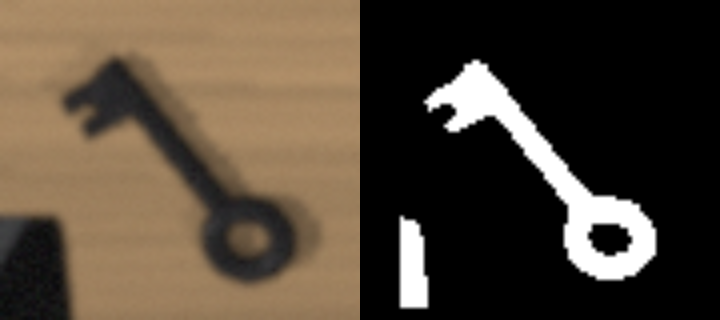

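```bash
cat >> h.py <<'E'
def best(p,yaw):  # of the two equal grasps, the one with the last joint nearer its middle
    o=[(abs(j[6]),y) for y in (yaw,yaw+np.pi) if (j:=arm.ik(p,quat(y))) is not None]
    return quat(min(o)[1])
H=.23
def pick(xy,yaw,z,op,eff):
    arm.move_gripper(op); q=best([*xy,z],yaw)
    arm.movep([*xy,max(H-.06,z+.08)],q); arm.line_to([*xy,z],.15); arm.move_gripper(0,eff)
    print('grip',arm.read_opening(),arm.read_finger_force(),arm.read_ft_force())
    arm.line_to([*xy,H],.3); print('lifted',arm.read_opening(),arm.read_time())
def place(xy,yaw,z,op):
    q=best([*xy,z],yaw); arm.movep([*xy,H],q); arm.line_to([*xy,z+.02],.25); arm.line_to([*xy,z],.05)
    print('down',arm.read_ft_force()); arm.move_gripper(op); arm.line_to([*xy,H],.25); print('t',arm.read_time())
E
python3 - <<'E'
from h import *
pick([.4535,.0075],-.55,.094,.6,40)
place([.595,-.217],.207,.1,.6)
arm.movep([.56,-.12,.26],quat(np.pi)); im,C=shot('w2'); print([proj(C,p).round() for p in ((.438,-.131,.008),(.595,-.217,.005),(.611,-.295,.005))])
E
```

```text
grip 0.2291972972892962 39.69759654253721 [-0.89764811 -0.42447865  6.60556348]
lifted 0.23052681935363228 8.9
down [ 1.06412459 -0.62449862 -0.03655107]
t 12.1833
[array([304.,  49.]), array([200., 262.]), array([107., 280.])]
```

View pics/w2.png

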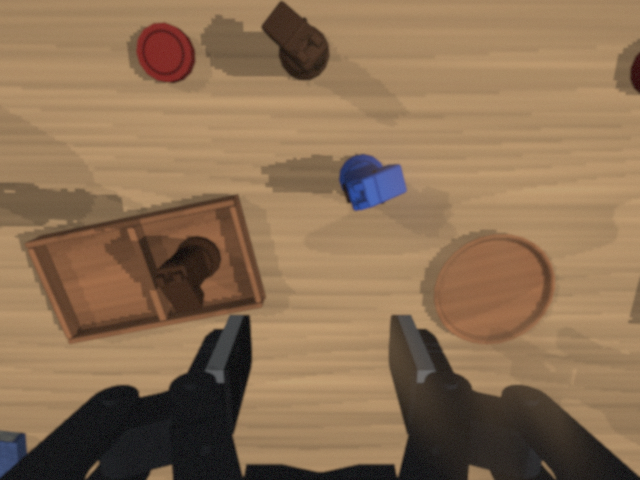

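The first knight stands upright in the near bay, foot at (200,258) against an expected bay centre of (200,262). Next is the second knight, then both discs.

```bash
python3 - <<'E'
from h import *
_,C=load('w2'); print('tray',ray(C,(150,270.7),.022),'dish',ray(C,(494,288),.009))
pick([.4365,-.1315],-2.23,.094,.6,40)
place([.611,-.295],.207,.1,.6)
pick([.4395,-.2265],0,.073,.75,30)
place([.621,.020],0,.078,.56)
arm.movep([.66,.05,.26],quat(np.pi)); im,C=shot('w3'); print([proj(C,p).round() for p in ((.621,.02,.009),(.621,.02,.016))])
E
```

```text
tray [[ 0.59649908 -0.25122177]] dish [[0.61593166 0.02260312]]
grip 0.2300551248803134 40.01796383410692 [-0.22651579 -0.31547838  6.37373853]
lifted 0.2276913237312167 16.3333
down [ 0.38205514 -1.08871184  0.41526358]
t 19.5
grip 0.4294216536705338 29.790890514850616 [-0.12203255  0.09620718  5.86110694]
lifted 0.42717698580041014 23.5583
down [-0.56031653 -0.95382234  3.98854126]
t 26.9833
[array([278., 170.]), array([277., 171.])]
```

View pics/w3.png

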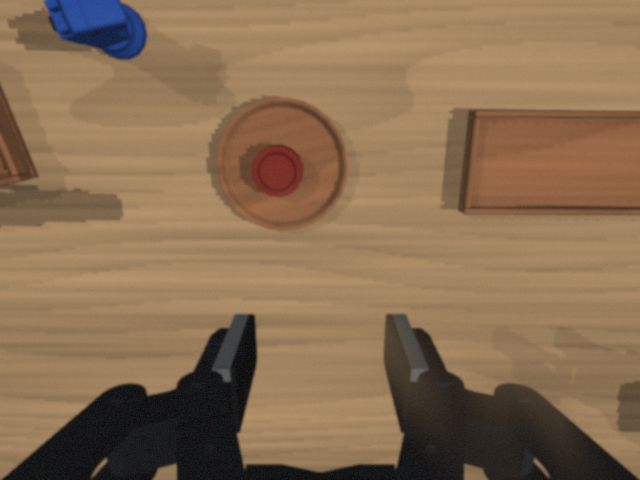

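The first disc lies flat in the dish at (278,170), against a dish centre of about (283,163), so it is a few mm off and within tolerance. Next come the second disc and the key.

```bash
python3 - <<'E'
from h import *
_,C3=load('w3'); d=ray(C3,(278,170),.014)[0]; print('disc placed',d)
pick([.449,.120],0,.073,.75,30)
place([.621,.020],0,.0905,.56)
_,CL=load('wL'); b,t=ray(CL,[(242.5,334.5),(208,292)],.004); u=(t-b)/np.linalg.norm(t-b)
o=b+.027*u; yaw=np.arctan2(u[1],u[0]); print('key',o,yaw,np.linalg.norm(t-b))
arm.movep([o[0]+.09,o[1],.26],quat(np.pi)); shot('w4'); print(arm.read_time())
E
```

```text
disc placed [0.62054293 0.02067614]
grip 0.4258524262174392 29.701471030712128 [0.2118254  0.02580137 6.90876402]
lifted 0.4282358241804336 30.4667
down [-0.75170355  0.16744605 -0.19483572]
t 33.4417
key [0.44205059 0.22938481] 0.5810347213473321 0.06294092368308002
34.4083
```

View pics/w4.png

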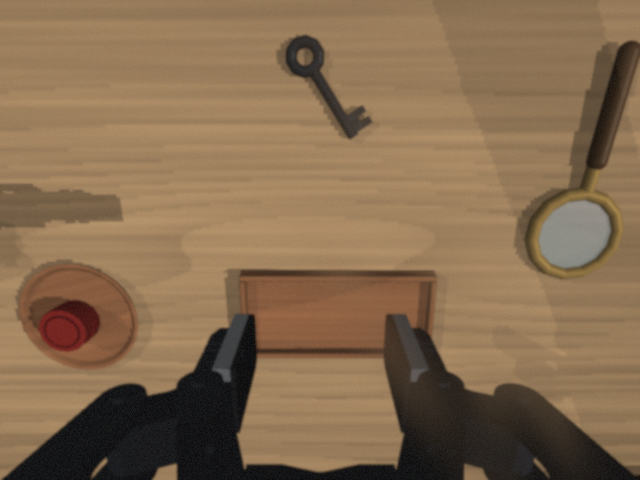

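The two discs are stacked in the dish at (68,325). The key has its bow at (305,56) and its tip at (350,136), and the magnifier is well clear at right. Now to pick the key.

```bash
python3 - <<'E'
from h import *
_,C=load('w4'); b,t=ray(C,[(305,56),(350,136)],.004); u=(t-b)/np.linalg.norm(t-b)
o=b+.027*u; yaw=np.arctan2(u[1],u[0]); print('key',o,yaw,np.linalg.norm(t-b))
o=(o+[.442,.2294])/2+.004*u
pick(o,yaw,.0765,.5,50)
place([.618,.238+.004],np.pi/2,.0815,.25)
arm.movep([.64,.12,.30],quat(np.pi)); im,C=shot('w5'); print(arm.read_opening(),arm.read_time())
arm.movep([.3,-.5,.35],quat(0)); 
cv2.imwrite('pics/side9.png',snapshot('side')[130:350,160:460]); cv2.imwrite('pics/top9.png',snapshot('top')); cv2.imwrite('pics/side9.png',cv2.resize(cv2.imread('pics/side9.png'),None,fx=2.5,fy=2.5))
E
```

```text
key [0.4395201  0.23065958] 0.5397248835199396 0.06342687261597735
grip 0.04832007100563803 48.72396469116211 [ 0.83747429 -0.79799229  4.96278036]
lifted 0.042594427643204764 37.0917
down [-1.07334948 -0.68017822  5.72980966]
t 40.725
0.24956226766340472 42.175
```

View pics/w5.png

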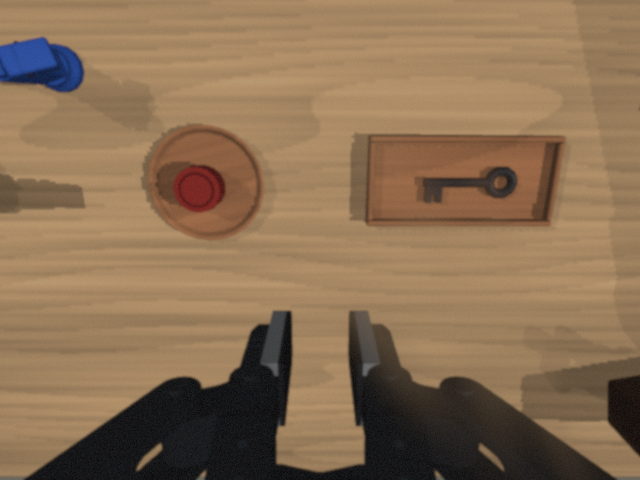

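View pics/side9.png

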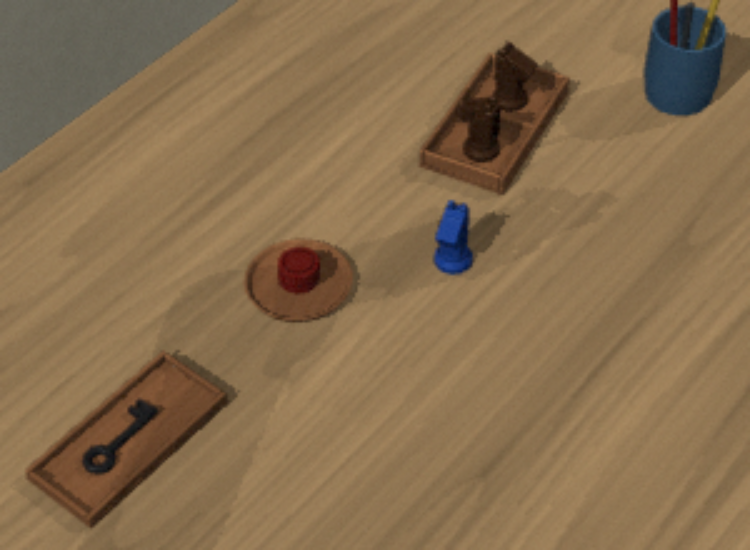

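The key lies flat in its tray (shank at (470,182)), the discs are neatly stacked in the dish at (200,187), and the side view shows both knights upright, one per bay. The pot and decoy have not moved.

```bash
python3 -c "
from station import ticket
print(ticket.finish_job())"
```

```text
the job is handed in; nothing more can be done
None
```

The job is handed in after about 43 s of robot time, verdict not shown: the final pictures show a knight upright in each bay, the discs stacked in the dish, the key flat along its tray and everything released; the pot and magnifier were never touched.

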